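# Lay up two machine feet for tack welding

## Task

Lay up the two machine feet ready for tacking: stand the round tube stub upright on the middle of the round base plate, and the square tube stub upright on the middle of the square base plate with its sides parallel to the plate's edges. Then lay the small round cap plate centred on top of the round tube and the small square cap plate centred on top of the square tube, its edges in line with the tube's sides. Leave the offcuts and the try square where they are.

Things in the scene. Friction and masses are not known exactly. Their poses are not given: they have to be found in the camera images.
- base_round: round base plate of the first foot: dark steel disc, diameter 120, 10 thick, lying flat and loose on the bench (about 0.9 kg), four dark bolt-hole mouths near its rim and a white centre cross on top. Origin: centre of its underside; z up. Its top is 10 above the origin.
- base_square: square base plate of the second foot: dark steel, 110 x 110, 10 thick, lying flat and loose on the bench (about 0.95 kg), a bolt-hole mouth in each corner and a white centre cross on top. Origin: centre of its underside; x and y parallel to its edges, z up. Its top is 10 above the origin.
- tube_round: round tube stub: bright light-grey steel, open at both ends, outer diameter 48, wall 4, 60 tall, standing upright on the bench, about 0.26 kg. Origin: centre of its lower end; z up along the tube.
- tube_square: square tube stub: bright light-grey steel, open at both ends, 50 x 50 outside, wall 4, 60 tall, standing upright on the bench, about 0.34 kg. Origin: centre of its lower end; x and y parallel to its sides, z up along the tube.
- cap_round: round cap plate: bright light-grey steel disc, solid, diameter 60, 10 thick, lying flat on the bench, about 0.22 kg. Origin: centre of its underside; z up.
- cap_square: square cap plate: bright light-grey steel, solid, 60 x 60, 10 thick, lying flat on the bench, about 0.28 kg. Origin: centre of its underside; x and y parallel to its edges, z up.
- angle_offcut: bystander: offcut of dark angle iron, L section 50 x 50 with 5 thick legs, 60 tall, standing upright among the parts. Origin: middle of the 50 x 50 outline, at its lower end; the legs lie along the -x and -y sides.
- flat_bar: bystander: offcut of dark flat bar, 110 x 40 x 10, lying flat. Origin: centre of its underside; x along its length.
- try_square: bystander: L-shaped steel try square lying flat, dark stock 85 x 18 x 14 along its y on the -x side, bright blade 100 x 22 x 3 along its x from the stock's +y end. Origin: middle of the 118 mm length and of the stock, at bench height.
Things that resemble listed ones, but are neither listed nor needed, are in the scene too. Leave any yellow look-alike of the tube_square alone. What is shaped like the cap_square but brown is not meant.

How it is judged:
By the outcome, as a careful person would: the job done as asked, in the order asked, and still so for the second after the job is handed in, with the robot touching nothing.
It also fails if it takes over 115 s, if anything falls off the work surface, if the arm or the gripper's body presses on something with over 40 N, if the wrist force passes 120 N, or if a joint passes its speed limit or range.

## Robot

A 7-joint arm with a two-finger parallel gripper is mounted at the origin on the work surface. World frame = base frame: x ahead of the robot, y to its left, z up, the work surface at z = 0. Lengths are in m, angles in rad, forces in N, time in s.
With the tool pointing down it reaches from about 0.35 to 0.9 m from the base axis. Payload 19.9 kg.
Tool frame: the origin (TCP) lies on the front face of the gripper's body, between the roots of the fingers; the fingertips stand 97 mm ahead of it and the grasp point (between the pads) lies 78 mm ahead of it (grip_point_offset is the distance from the TCP to the grasp point, in m); z points along the fingers, y is the line along which they close (so a half turn about z gives the same grasp; the last joint's range is limited). The gripper opens to 94 mm and grips with 3 to 60 N. Pads are 16 mm wide; open, the fingers measure 119 mm over their backs; the gripper's body (75 mm by 177 mm) begins 78 mm behind the grasp point.
Start: joints at [1.099, 0.417, -0.01, 1.614, 0.005, 1.111, -0.053], TCP at [0.26, -0.568, 0.303] pointing down, gripper open.
Joint ranges: [-2.81, 2.81], [-0.39, 2.02], [-1.27, 1.25], [0.06, 2.57], [-1.19, 4.33], [0.19, 2], [-2.82, 2.82]. Speed limits (rad/s): [1.89, 1.89, 2.39, 2.39, 3.01, 3.01, 3.01].

## Interface

Orientations are given as a unit quaternion [w, x, y, z].
In Python, from plant import * gives the robot as it stands. The module is installed in compiled form; this text tells all that it offers.
- The arm moves only by the tool apply_moves, never from a script. Its argument "moves" is one flat list of numbers, 7 for each row, row after row: the turn, a rotation vector about the tool's x, y, z in rad, then the shift along the tool's x, y, z in mm, then the finger opening in mm, from 0 to 94. In form: [rx, ry, rz, dx, dy, dz, grip, rx, ry, rz, dx, dy, dz, grip, ...]. A call has 1 to 5 rows; each row is the pose to reach, as a shift and turn from the pose commanded when the call began, along the tool's axes at that moment; what a row does not reach only later rows make up. A row lasts 1/8 s, in which the tool goes at most 62.5 mm and 10.7 degrees, less where a joint would pass 70% of its speed; a pose out of reach is approached as far as the arm can. A call with a gripper value outside its range is refused whole. The fingers move at their own pace and stop on an object; the grip force is fixed at half the most. Time passes only in rows, so rows that repeat a pose let the fingers close. It gives the time, the measured TCP pose, the force, the opening and the grip force at its end, in the units of the state.
- observe(): the state, without advancing time (a new reading comes with each control period).
- capture(name): name is "side" or "top"; returns the picture (420x560x3 uint8, red, green, blue); there is no depth.
- camera_info(name): a dict with "fx", "fy", "cx", "cy" (pixels), "k1" (the pictures are not rectified: a ray, as slopes to the right and down, at radius r is drawn at 1 + k1 r^2 times it, then the intrinsics apply), "origin" and "orientation" of the camera in the world. Camera axes: x right, y down, z forward; pixel columns grow to the right and rows downward; lengths in m; the calibration is good to about 2 mm. A picture is of the moment at which its call begins. camera_info takes no time and is no camera call.
- hand_in(): hands the job in; it is judged then, once.
Trained networks look in the newest picture that a camera, given by its name, has taken for a name from the list of things; names that differ only in an ending like _2 or _b are one class to them, and where a whole thing is asked for, a point or a joint stands for the part that bears it (a point fixed in the world has none). Each returns a list of dicts, best first, with "conf" (0 to 1); they miss things now and then, are a little off and sometimes report something else, mostly with a low value. They report only what shows in the picture. A call takes as long as a camera call. They do not tell look-alikes from the thing itself.
- spot_in(camera, target): "box" ([centre column, centre row, width, height] in pixels, round what is visible of it).
- trace(camera, target): "region" (420x560 bool, what is visible of it) and "box" ([centre column, centre row, width, height] in pixels, round what is visible of it).
The state is a dict: "time": time; "q": joint angles; "joint_velocities": joint speeds; "joint_efforts": joint torques, N m; "eef_pos": TCP position; "ee_rot": TCP orientation; "ft_force": force on the tool from outside, world axes, zero at the start; "ft_torque": the same for the moment, N m; "opening": finger opening in m; "gripper_force": force on a finger pad.
Only numpy, scipy, OpenCV 4.12 (cv2) and the standard library are available. Lean on these libraries where they do the work, as an engineer would, in place of code of your own. Each camera call takes 0.05 s, during which the arm holds its last target. There are 200 camera calls.

## Working session

There is one attempt and no reset: what is moved stays moved. The work goes in short steps, Python scripts to look and compute and a tool call to move; the robot and the scene stay as the last step left them, time stands still between calls to the robot, and variables do not carry over. Pictures are saved under pics/ and viewed, at most 14 in all, crops included, and the job is handed in when it is done.

Besides the shell and the picture viewer there is one more tool, called after ">>>" as name(argument=value, ...) on one line, values as JSON. apply_moves: Moves the arm, as the interface text tells. Its arguments: {"type":"object","properties":{"moves":{"type":"array","items":{"type":"number"}}},"required":["moves"]}

```bash
mkdir -p pics; ls; python3 - <<'E'
from plant import *
import cv2,numpy as np
np.set_printoptions(precision=4,suppress=True)
s=observe();print({k:np.round(v,4) for k,v in s.items()})
for n in("top","side"):
    print(n,camera_info(n))
    cv2.imwrite(f"pics/{n}0.png",cv2.resize(capture(n)[:,:,::-1],(784,588)))
E
```

```text
pics
{'time': np.float64(0.0), 'q': array([ 1.0995,  0.418 , -0.0103,  1.6142,  0.0047,  1.1107, -0.053 ]), 'joint_velocities': array([-0.0015, -0.0007,  0.0003, -0.0018, -0.0002,  0.0001, -0.0005]), 'joint_efforts': array([  0.0002, -85.1261,   0.6386, -42.6001,  -0.0489,   0.0187,
         0.0001]), 'eef_pos': array([ 0.2603, -0.5679,  0.302 ]), 'ee_rot': array([-0.0006,  0.977 ,  0.2132, -0.0002]), 'ft_force': array([-0.8719,  1.0388,  1.0348]), 'ft_torque': array([ 0.0147, -0.0155,  0.0141]), 'gripper_force': np.float64(0.0), 'opening': np.float64(0.094)}
top {'fx': 478.242526334247, 'fy': 478.242526334247, 'cx': 289.28197230093184, 'cy': 206.68507833345595, 'k1': -0.040746309421162245, 'origin': array([0.409 , 0.0175, 1.1911]), 'orientation': array([-0.0275,  0.7102, -0.703 ,  0.0251])}
side {'fx': 414.36306630053025, 'fy': 414.36306630053025, 'cx': 282.58573517900203, 'cy': 214.23057502038756, 'k1': 0.0175999755759639, 'origin': array([-0.1852,  0.6884,  0.5802]), 'orientation': array([ 0.1902, -0.3477,  0.7907, -0.4666])}
```

View pics/top0.png

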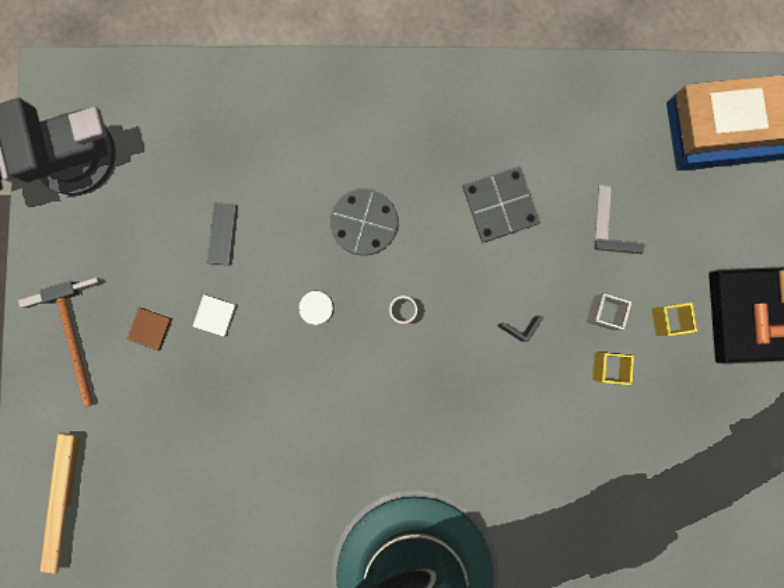

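View pics/side0.png

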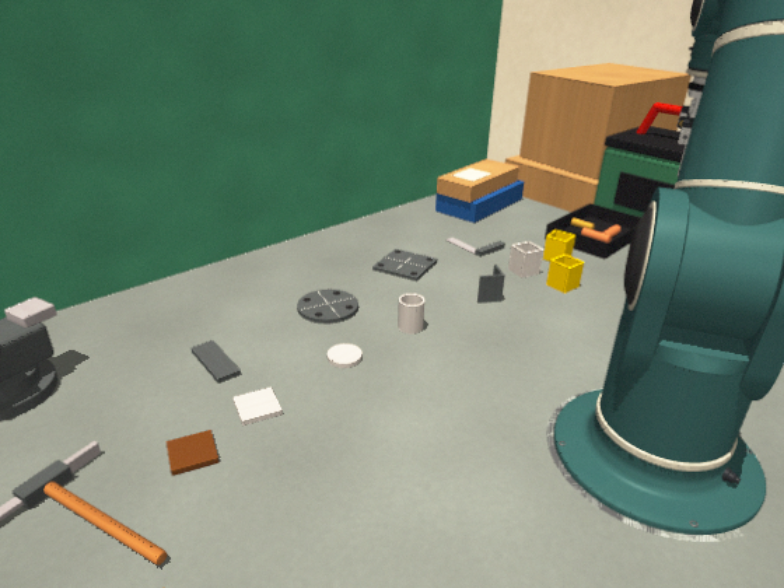

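The top view (at 1.4x) shows base_round at about (364,221), base_square (501,204), tube_round (404,309), tube_square (612,311, light; the yellow ones are to its right and below), cap_round (316,308) and cap_square (214,315, white; the brown one is to its left). The side view shows the same parts clear of the arm.

```bash
cat > h.py <<'E'
from plant import *
import numpy as np, cv2
from scipy.spatial.transform import Rotation as R
from scipy.optimize import minimize
np.set_printoptions(precision=4,suppress=True)
def rot(q): return R.from_quat([q[1],q[2],q[3],q[0]])
def project(P,ci):
    p=rot(ci["orientation"]).inv().apply(np.atleast_2d(P)-ci["origin"]); s=p[:,:2]/p[:,2:]
    s=s*(1+ci["k1"]*(s**2).sum(1,keepdims=True))
    return s*[ci["fx"],ci["fy"]]+[ci["cx"],ci["cy"]]
def ray(uv,z,ci):   # pixel -> world point at height z
    d=(np.array(uv)-[ci["cx"],ci["cy"]])/[ci["fx"],ci["fy"]]; s=d.copy()
    for _ in range(10): s=d/(1+ci["k1"]*(s@s))
    v=rot(ci["orientation"]).apply([*s,1]); return ci["origin"]+v*(z-ci["origin"][2])/v[2]
T=np.linspace(0,2*np.pi,48,endpoint=False); C=np.c_[np.cos(T),np.sin(T)]; S=np.array([[1,1],[-1,1],[-1,-1],[1,-1]])
SH=dict(base_round=(C*.06,.01),base_square=(S*.055,.01),tube_round=(C*.024,.06),tube_square=(S*.025,.06),
        cap_round=(C*.03,.01),cap_square=(S*.03,.01))
K=8
def sil(n,p,ci,x0,y0,w,h):
    o,H=SH[n]; c,s=np.cos(p[3]),np.sin(p[3]); o=o@np.array([[c,s],[-s,c]])+p[:2]
    P=np.r_[np.c_[o,np.full(len(o),p[2])],np.c_[o,np.full(len(o),p[2]+H)]]
    uv=cv2.convexHull(project(P,ci).astype(np.float32))[:,0]
    m=np.zeros((h*K,w*K),np.uint8)
    cv2.fillPoly(m,[np.round(((uv-[x0,y0]+.5)*K-.5)*16).astype(np.int32)],255,shift=4)
    return cv2.resize(m,(w,h),interpolation=cv2.INTER_AREA)/255.
def region(cam,n,guess):   # hit whose box is nearest the guess pixel
    L=trace(cam,n); b=[np.hypot(*(np.array(d["box"][:2])-guess)) for d in L]
    print(' ',cam,n,[(round(d["conf"],2),np.round(d["box"]).tolist()) for d in L][:4])
    return L[int(np.argmin(b))]["region"] if L and min(b)<15 else None
def fit(n,p0,cams=("top","side"),fixz=None):
    V=[]
    for cam in cams:
        ci=camera_info(cam); g=project([*p0[:2],p0[2]+SH[n][1]/2],ci)[0]
        r=region(cam,n,g)
        if r is None: print('  no',cam); continue
        q=cv2.convexHull(np.argwhere(r)[:,::-1].astype(np.int32)); m=np.zeros(r.shape,np.uint8); cv2.fillPoly(m,[q],1)
        x,y,w,h=cv2.boundingRect(q); x0,y0,w,h=x-10,y-10,w+20,h+20
        V.append((ci,x0,y0,w,h,m[max(y0,0):y0+h,max(x0,0):x0+w]))
    def cost(p):
        pp=np.array([p[0],p[1],p[2] if fixz is None else fixz,p[3]])
        return sum(((sil(n,pp,*v[:5])-v[5])**2).sum() for v in V)
    best=None
    for y in ([0] if 'round' in n else [p0[3]-.3,p0[3],p0[3]+.3]):
        s=np.array([*p0[:3],y]); sim=np.r_[[s],s+np.diag([.006,.006,.006,.15])]
        r=minimize(cost,s,method="Nelder-Mead",options=dict(initial_simplex=sim,xatol=1e-5,fatol=1e-3,maxiter=400))
        if best is None or r.fun<best.fun: best=r
    print(n,'xyz mm',(best.x[:3]*1e3).round(1),'yaw deg',np.degrees(best.x[3]).round(1),'cost',[round(float(((sil(n,best.x,*v[:5])-v[5])**2).sum()),1) for v in V],'area',[int(v[5].sum()) for v in V])
    return best.x
E
python3 - <<'E'
from h import *
ci=camera_info("top"); capture("top"); capture("side")
G=dict(base_round=(364,221,0),base_square=(501,204,.2),tube_round=(404,309,0),tube_square=(612,311,-.2),cap_round=(316,308,0),cap_square=(214,315,-.2))
out={}
for n,(u,v,y) in G.items():
    P=ray([u/1.4,v/1.4],SH[n][1],ci); out[n]=fit(n,[P[0],P[1],0,y]).tolist()
import json; json.dump(out,open('fit.json','w')); print(observe()["time"])
E
```

```text
top base_round [(0.62, [262.0, 159.0, 48.0, 45.0])]
  side base_round [(0.57, [235.0, 220.0, 43.0, 25.0])]
base_round xyz mm [619.   97.3   0.6] yaw deg 3.6 cost [24.6, 21.9] area [1831, 879]
  top base_square [(0.98, [359.0, 145.0, 54.0, 56.0])]
  side base_square [(0.83, [289.0, 190.0, 43.0, 24.0])]
base_square xyz mm [ 653.6 -149.5   -0.5] yaw deg 19.0 cost [66.7, 16.2] area [2008, 660]
  top tube_round [(0.64, [289.0, 221.0, 14.0, 21.0]), (0.19, [153.0, 226.0, 28.0, 29.0])]
  side tube_round [(0.8, [293.0, 225.0, 16.0, 30.0])]
tube_round xyz mm [460.1  23.2  -0.4] yaw deg 3.2 cost [31.0, 24.3] area [297, 468]
  top tube_square [(0.82, [439.0, 264.0, 32.0, 20.0]), (0.68, [433.0, 222.0, 27.0, 21.0]), (0.61, [482.0, 230.0, 31.0, 26.0])]
  side tube_square [(0.65, [374.0, 186.0, 25.0, 23.0]), (0.64, [400.0, 179.0, 27.0, 24.0]), (0.63, [404.0, 194.0, 29.0, 30.0])]
tube_square xyz mm [ 460.2 -331.1   -0. ] yaw deg -14.2 cost [25.4, 17.2] area [616, 537]
  top cap_round [(0.9, [227.0, 219.0, 20.0, 24.0]), (0.6, [262.0, 159.0, 50.0, 44.0])]
  side cap_round [(0.54, [245.0, 254.0, 24.0, 19.0])]
cap_round xyz mm [464.8 180.2  -1. ] yaw deg 0.7 cost [12.8, 14.8] area [478, 373]
  top cap_square [(0.97, [108.0, 236.0, 29.0, 30.0]), (0.95, [154.0, 226.0, 28.0, 36.0])]
  side cap_square [(0.95, [138.0, 322.0, 41.0, 33.0]), (0.66, [184.0, 291.0, 33.0, 29.0]), (0.56, [246.0, 254.0, 22.0, 18.0])]
cap_square xyz mm [448.2 361.    0.2] yaw deg -17.6 cost [36.1, 16.3] area [656, 652]
0.8
```

```bash
python3 - <<'E'
from h import *
import json
F=json.load(open('fit.json')); rows=[]
for cam in("top","side"):
    im=capture(cam)[:,:,::-1].copy(); cv2.imwrite(f"pics/raw_{cam}.png",im); ci=camera_info(cam); row=[]
    for n,p in F.items():
        u,v=np.round(project([*p[:2],SH[n][1]/2],ci)[0]).astype(int); w=33
        c=im[v-w:v+w,u-w:u+w]; row.append(cv2.resize(c,(264,264),interpolation=cv2.INTER_NEAREST)[::1,::1])
        g=c[10:-10,10:-10].reshape(-1,3)
    rows+= [np.hstack(row[:3]),np.hstack(row[3:])]
cv2.imwrite("pics/crop_t.png",np.vstack(rows[:2]));cv2.imwrite("pics/crop_s.png",np.vstack(rows[2:]))
E
```

```text
(no output)
```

View pics/crop_t.png

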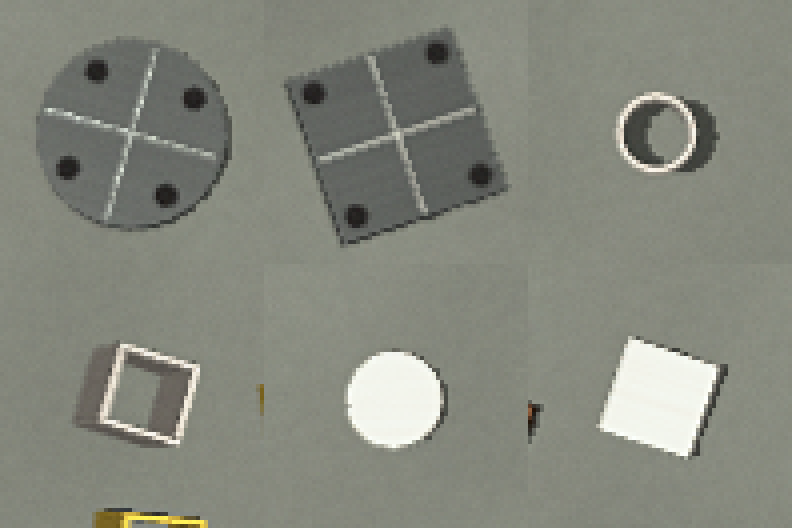

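View pics/crop_s.png

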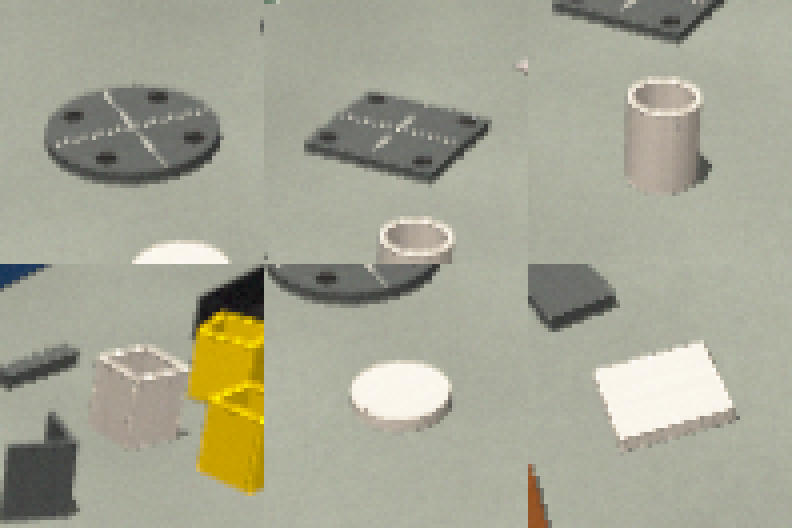

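Crops show every part clearly: the plates' crosses sit at the plate centres, the tube rims and cap tops are bright and well separated from the bench. I'll refine with top-face outlines.

```bash
cat >> h.py <<'E'
def refine(n,p,z0=0,im=None,cam="top",free=False,thr=None):   # top-face outline in one picture
    ci=camera_info(cam); im=capture(cam) if im is None else im; o,H=SH[n]; base='base' in n; U=8
    u,v=np.round(project([*p[:2],z0+H],ci)[0]).astype(int); w=34 if base else 22
    g=im[v-w:v+w,u-w:u+w].astype(np.float32)[:,:,0]
    g=cv2.resize(g,None,fx=U,fy=U,interpolation=cv2.INTER_CUBIC)
    t=thr or (100 if base else 175)
    m=((g<t) if base else (g>t)).astype(np.uint8)
    k,lab,st,_=cv2.connectedComponentsWithStats(m); 
    i=1+int(np.argmax(st[1:,4])); q=cv2.convexHull(np.argwhere(lab==i)[:,::-1].astype(np.int32)); M=np.zeros_like(m); cv2.fillPoly(M,[q],1)
    def poly(x):
        c,s=np.cos(x[2]),np.sin(x[2]); P=np.c_[o@np.array([[c,s],[-s,c]])+x[:2],np.full(len(o),z0+H)]
        if base: P=np.r_[P,P-[0,0,H]]
        uv=cv2.convexHull(project(P,ci).astype(np.float32))[:,0]
        B=np.zeros_like(m); cv2.fillPoly(B,[np.round(((uv-[u-w,v-w]+.5)*U-.5)*16).astype(np.int32)],1,shift=4); return B
    f=lambda x:float((cv2.GaussianBlur(poly(x).astype(np.float32),(0,0),4)-Mb).__pow__(2).sum())
    Mb=cv2.GaussianBlur(M.astype(np.float32),(0,0),4)
    s=np.array([p[0],p[1],p[3]]); r=minimize(f,s,method="Nelder-Mead",options=dict(initial_simplex=np.r_[[s],s+np.diag([.004,.004,.08])],xatol=1e-6,fatol=1e-3,maxiter=300))
    B=poly(r.x); print(n,'xy mm',(r.x[:2]*1e3).round(1),'yaw',np.degrees(r.x[2]).round(1),'IoU',round((B&M).sum()/(B|M).sum(),3),'area px seen/model',round(M.sum()/64),round(B.sum()/64))
    if base:   # cross
        e=cv2.erode(M,np.ones((5*U,5*U))); q=(g>115)&(e>0); yx=np.argwhere(q); uv=(yx[:,::-1]+.5)/U-.5+[u-w,v-w]
        W=np.array([ray(a,z0+H,ci)[:2] for a in uv[::7]])
        h=lambda x:float(np.minimum(np.abs((W-x[:2])@np.array([[np.cos(x[2]),-np.sin(x[2])],[np.sin(x[2]),np.cos(x[2])]])).min(1),.005).sum())
        best=min((minimize(h,[*r.x[:2],a],method="Nelder-Mead",options=dict(initial_simplex=np.array([[*r.x[:2],a]]*4)+np.r_[[[0,0,0]],np.diag([.004,.004,.1])])) for a in np.linspace(-.7,.7,8)),key=lambda r:r.fun)
        print('   cross',(best.x[:2]*1e3).round(1),'yaw',np.degrees(best.x[2]).round(1),'mean mm',round(best.fun/len(W)*1e3,2))
    return [*r.x[:2],z0,r.x[2]]
E
python3 - <<'E'
from h import *
import json
F=json.load(open('fit.json'))
im=cv2.imread("pics/raw_top.png")[:,:,::-1]; 
o={n:list(map(float,refine(n,p,im=im))) for n,p in F.items()}
json.dump(o,open('fit2.json','w'))
E
```

```text
base_round xy mm [609.8  88.8] yaw 16.2 IoU 0.374 area px seen/model 679 1818
   cross [618.2  97.7] yaw -15.2 mean mm 1.38
base_square xy mm [ 652. -148.] yaw 19.4 IoU 0.984 area px seen/model 1973 1957
   cross [ 653.2 -147.9] yaw 19.0 mean mm 1.29
tube_round xy mm [460.   25.8] yaw 2.3 IoU 0.98 area px seen/model 320 325
tube_square xy mm [ 460.5 -331.6] yaw -16.4 IoU 0.97 area px seen/model 457 448
cap_round xy mm [463.7 181. ] yaw 4.7 IoU 0.986 area px seen/model 462 464
cap_square xy mm [448.1 361.8] yaw -17.4 IoU 0.977 area px seen/model 599 589
```

```bash
cat >> h.py <<'E'
def plan(way,start=None):
    """way: list of (x,y,z mm TCP, direction of tool y in deg). prints relative calls, each computed from nominal previous pose"""
    s=observe(); p=np.array(s["eef_pos"])*1e3; Rm=rot(s["ee_rot"])
    a0=Rm.apply([0,1,0]); print('now',p.round(1),'ydir',np.degrees(np.arctan2(a0[1],a0[0])).round(2),'tilt',Rm.apply([0,0,1]).round(4),'open',round(float(s["opening"])*1e3,1),'t',s["time"])
    for (x,y,z,a) in way:
        a=np.radians(a); yv=np.array([np.cos(a),np.sin(a),0]); zv=np.array([0,0,-1.]); xv=np.cross(yv,zv)
        Rt=R.from_matrix(np.c_[xv,yv,zv]); rv=(Rm.inv()*Rt).as_rotvec(); d=Rm.inv().apply(np.array([x,y,z])-p)
        print('->',(x,y,z),'rv',rv.round(3),'d',d.round(1),'rows>=',round(max(np.linalg.norm(d)/62.5,np.degrees(np.linalg.norm(rv))/10.7),1))
        p=np.array([x,y,z]); Rm=Rt
E
python3 - <<'E'
from h import *
plan([(360,-271,250,-32),(460,25.8,200,0),(460,25.8,116,0)])
E
```

```text
now [ 260.4 -568.1  302.6] ydir -65.37 tilt [-0.0001  0.0001 -1.    ] open 94.0 t 0.9
-> (360, -271, 250) rv [-0.    -0.    -0.582] d [ 214.3 -228.6   52.6] rows>= 5.1
-> (460, 25.8, 200) rv [ 0.     0.    -0.559] d [304.7 -72.5  50. ] rows>= 5.1
-> (460, 25.8, 116) rv [0. 0. 0.] d [ 0.  0. 84.] rows>= 1.3
```

>>> apply_moves(moves=[0, 0, -0.116, 43, -46, 10, 94, 0, 0, -0.233, 86, -91, 20, 94, 0, 0, -0.349, 129, -137, 30, 94, 0, 0, -0.466, 172, -183, 40, 94, 0, 0, -0.582, 214, -229, 50, 94])

```text
time: 1.52
eef_pos: [0.3585, -0.2735, 0.2534]
ee_rot: [0.0, 0.874, 0.486, 0.0]
ft_force: [1.9, -0.4, -0.3]
opening: 0.094
gripper_force: 0.0
```

>>> apply_moves(moves=[0, 0, -0.112, 61, -14, 10, 94, 0, 0, -0.224, 122, -29, 20, 94, 0, 0, -0.336, 183, -43, 30, 94, 0, 0, -0.447, 244, -58, 40, 94, 0, 0, -0.559, 304, -72, 50, 94])

```text
time: 2.15
eef_pos: [0.4575, 0.0187, 0.2041]
ee_rot: [0.0, 0.706, 0.708, 0.0]
ft_force: [1.4, -1.0, -0.2]
opening: 0.0938
gripper_force: 0.0
```

```bash
python3 - <<'E'
from h import *
plan([(460,25.8,200,0),(460,25.8,116,0)])
E
```

```text
now [457.5  18.7 204.1] ydir 0.18 tilt [ 0.0009 -0.0002 -1.    ] open 93.8 t 2.15
-> (460, 25.8, 200) rv [0.001 0.    0.003] d [7.1 2.5 4.1] rows>= 0.1
-> (460, 25.8, 116) rv [0. 0. 0.] d [ 0.  0. 84.] rows>= 1.3
```

>>> apply_moves(moves=[0, 0, 0, 0, 0, 0, 80, 0, 0, 0, 0, 0, 40, 80, 0, 0, 0, 0, 0, 86, 80, 0, 0, 0, 0, 0, 86, 80, 0, 0, 0, 0, 0, 86, 80])

```text
time: 2.78
eef_pos: [0.4575, 0.0167, 0.1194]
ee_rot: [0.0, 0.707, 0.707, 0.0]
ft_force: [-0.1, 0.3, 1.2]
opening: 0.0797
gripper_force: 0.0
```

```bash
python3 - <<'E'
from h import *
plan([(460,25.8,116,0)])
E
```

```text
now [457.5  16.7 119.4] ydir -0.03 tilt [ 0.0009 -0.0001 -1.    ] open 79.7 t 2.775
-> (460, 25.8, 116) rv [ 0.001  0.    -0.   ] d [9.1 2.5 3.4] rows>= 0.2
```

>>> apply_moves(moves=[0, 0, 0, 9, 2.5, 3, 80, 0, 0, 0, 9, 2.5, 3, 80, 0, 0, 0, 9, 2.5, 3, 40, 0, 0, 0, 9, 2.5, 3, 40, 0, 0, 0, 9, 2.5, 3, 40])

```text
time: 3.4
eef_pos: [0.4595, 0.0258, 0.1151]
ee_rot: [-0.0, 0.707, 0.707, -0.0]
ft_force: [-0.6, -0.1, -0.4]
opening: 0.0538
gripper_force: 0.0
```

```bash
python3 - <<'E'
from h import *
plan([(460,25.8,116,0)]); print(observe()["gripper_force"],observe()["ft_force"])
ti=capture("top");cv2.imwrite("pics/t1.png",np.hstack([cv2.resize(ti[180:260,250:330,::-1],(560,560),interpolation=cv2.INTER_NEAREST)]))
E
```

```text
now [459.5  25.8 115.1] ydir -0.01 tilt [-0.  0. -1.] open 53.8 t 3.4
-> (460, 25.8, 116) rv [-0. -0. -0.] d [ 0.   0.5 -0.9] rows>= 0.0
0.0 [-0.5662 -0.0782 -0.4144]
```

>>> apply_moves(moves=[0, 0, 0, 0, 0, 0, 40, 0, 0, 0, 0, 0, 0, 40, 0, 0, 0, 0, 0, 0, 40, 0, 0, 0, 0, 0, 0, 40])

```text
time: 3.95
eef_pos: [0.4595, 0.0258, 0.1151]
ee_rot: [-0.0, 0.707, 0.707, 0.0]
ft_force: [0.1, -0.8, 1.7]
opening: 0.0465
gripper_force: 30.0
```

```bash
python3 - <<'E'
from h import *
s=observe();print(s["gripper_force"],s["ft_force"])
plan([(460,25.8,176,0),(618.4,97.6,176,0),(618.4,97.6,127,0)])
E
```

```text
29.968973096692935 [ 0.0628 -0.8079  1.7309]
now [459.5  25.8 115.1] ydir -0.01 tilt [-0.  0. -1.] open 46.5 t 3.95
-> (460, 25.8, 176) rv [-0. -0. -0.] d [ -0.    0.5 -60.9] rows>= 1.0
-> (618.4, 97.6, 176) rv [0. 0. 0.] d [ 71.8 158.4   0. ] rows>= 2.8
-> (618.4, 97.6, 127) rv [0. 0. 0.] d [ 0.  0. 49.] rows>= 0.8
```

>>> apply_moves(moves=[0, 0, 0, 0, 0, -58, 40, 0, 0, 0, 18, 40, -61, 40, 0, 0, 0, 36, 80, -61, 40, 0, 0, 0, 54, 120, -61, 40, 0, 0, 0, 72, 159, -61, 40])

```text
time: 4.58
eef_pos: [0.6195, 0.0984, 0.1756]
ee_rot: [-0.0, 0.707, 0.707, -0.0]
ft_force: [0.3, -0.3, -2.9]
opening: 0.0466
gripper_force: 30.0
```

>>> apply_moves(moves=[0, 0, 0, 0, 0, 0, 40, 0, 0, 0, 0, 0, 40, 40, 0, 0, 0, 0, 0, 40, 40])

```text
time: 4.95
eef_pos: [0.6165, 0.0972, 0.1336]
ee_rot: [-0.002, 0.707, 0.707, -0.002]
ft_force: [-0.4, -0.0, -1.2]
opening: 0.0467
gripper_force: 30.0
```

```bash
python3 - <<'E'
from h import *
s=observe();print(s["gripper_force"],s["ft_force"])
plan([(618.4,97.6,125.1,0)])
im=capture("side")
fit("tube_round",[.618,.0976,.02,0],cams=("side",),fixz=(s["eef_pos"][2]-.1151))
cv2.imwrite("pics/s1.png",cv2.resize(im[150:290,160:340,::-1],(720,560),interpolation=cv2.INTER_CUBIC))
E
```

```text
29.972558623412624 [-0.3689 -0.0424 -1.1677]
now [616.5  97.2 133.6] ydir 0.01 tilt [-0.0054 -0.0009 -1.    ] open 46.7 t 4.95
-> (618.4, 97.6, 125.1) rv [-0.005  0.001  0.   ] d [0.4 2.  8.5] rows>= 0.1
  side tube_round [(0.65, [234.0, 205.0, 16.0, 30.0])]
tube_round xyz mm [616.   97.3  23.2] yaw deg 8.0 cost [98.6] area [413]
```

View pics/s1.png

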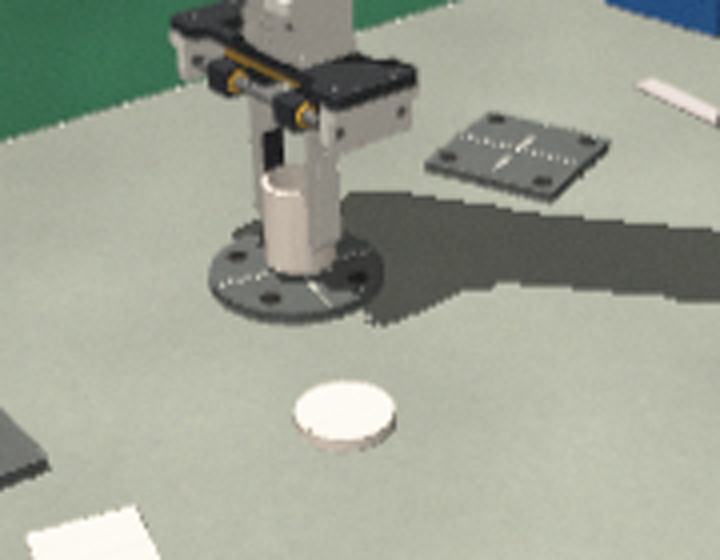

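The side view shows the tube held upright just above the plate's middle (tube foot at about (300,265) in the crop). Lowering.

>>> apply_moves(moves=[-0.005, 0, 0, 0.4, 2, 3, 40, -0.005, 0, 0, 0.4, 2, 6, 40, -0.005, 0, 0, 0.4, 2, 6, 40, -0.005, 0, 0, 0.4, 2, 6, 40])

```text
time: 5.55
eef_pos: [0.6205, 0.0983, 0.1302]
ee_rot: [0.002, 0.707, 0.707, 0.002]
ft_force: [0.6, 0.4, -3.3]
opening: 0.0468
gripper_force: 30.0
```

```bash
python3 - <<'E'
from h import *
s=observe();print(s["gripper_force"],s["ft_force"])
plan([(618.4,97.6,125.1,0)])
E
```

```text
29.972576710861176 [ 0.5859  0.3621 -3.2657]
now [620.5  98.3 130.2] ydir -0.0 tilt [ 0.0051  0.0001 -1.    ] open 46.8 t 5.55
-> (618.4, 97.6, 125.1) rv [ 0.005 -0.    -0.   ] d [-0.7 -2.2  5.1] rows>= 0.1
```

>>> apply_moves(moves=[0.005, 0, 0, -0.5, -2, 2, 40, 0.005, 0, 0, -0.5, -2, 3, 40, 0.005, 0, 0, -0.5, -2, 3, 40, 0.005, 0, 0, -0.5, -2, 3, 40, 0.005, 0, 0, -0.5, -2, 3, 40])

```text
time: 6.18
eef_pos: [0.6185, 0.0978, 0.1271]
ee_rot: [-0.0, 0.707, 0.707, 0.0]
ft_force: [-0.5, -0.2, -2.5]
opening: 0.0468
gripper_force: 30.0
```

```bash
python3 - <<'E'
from h import *
s=observe();print(s["gripper_force"],s["ft_force"])
plan([(618.4,97.6,125.1,0)])
E
```

```text
29.972492619417608 [-0.4865 -0.1821 -2.5371]
now [618.5  97.8 127.1] ydir -0.0 tilt [ 0.      0.0001 -1.    ] open 46.8 t 6.175
-> (618.4, 97.6, 125.1) rv [ 0. -0. -0.] d [-0.2 -0.1  2. ] rows>= 0.0
```

Vertical and centred, 2 mm above. Touch down.

>>> apply_moves(moves=[0, 0, 0, 0, 0, 1, 40, 0, 0, 0, 0, 0, 2, 40, 0, 0, 0, 0, 0, 2.5, 40, 0, 0, 0, 0, 0, 2.5, 40])

```text
time: 6.68
eef_pos: [0.6185, 0.0978, 0.1251]
ee_rot: [0.0, 0.707, 0.707, -0.0]
ft_force: [-4.8, -2.0, 8.0]
opening: 0.0465
gripper_force: 30.0
```

>>> apply_moves(moves=[0, 0, 0, 0, 0, 0, 80, 0, 0, 0, 0, 0, 0, 80, 0, 0, 0, 0, 0, 0, 80, 0, 0, 0, 0, 0, 0, 80])

```text
time: 7.18
eef_pos: [0.6185, 0.0978, 0.1245]
ee_rot: [-0.0, 0.707, 0.707, 0.0]
ft_force: [-0.5, 0.4, 0.0]
opening: 0.0796
gripper_force: 0.0
```

```bash
python3 - <<'E'
from h import *
s=observe();print(s["gripper_force"],s["ft_force"])
plan([(618.4,97.6,230,0),(539,-117,220,-8),(460.5,-331.6,200,-16.4),(460.5,-331.6,116,-16.4)])
E
```

```text
0.0 [-0.4871  0.3622  0.0476]
now [618.5  97.8 124.5] ydir -0.0 tilt [-0.0001  0.0001 -1.    ] open 79.6 t 7.175
-> (618.4, 97.6, 230) rv [-0. -0. -0.] d [  -0.2   -0.1 -105.5] rows>= 1.7
-> (539, -117, 220) rv [0.   0.   0.14] d [-214.6  -79.4   10. ] rows>= 3.7
-> (460.5, -331.6, 200) rv [0.    0.    0.147] d [-223.4  -47.9   20. ] rows>= 3.7
-> (460.5, -331.6, 116) rv [0. 0. 0.] d [ 0.  0. 84.] rows>= 1.3
```

>>> apply_moves(moves=[0, 0, 0, 0, 0, -50, 80, 0, 0, 0, 0, 0, -105, 80, 0, 0, 0.05, -50, -19, -105, 80, 0, 0, 0.1, -110, -40, -105, 80, 0, 0, 0.14, -165, -60, -100, 80])

```text
time: 7.8
eef_pos: [0.5578, -0.069, 0.2249]
ee_rot: [0.0, 0.755, 0.655, 0.0]
ft_force: [1.0, -0.4, -0.4]
opening: 0.0802
gripper_force: 0.0
```

```bash
python3 - <<'E'
from h import *
plan([(460.5,-331.6,200,-16.4),(460.5,-331.6,116,-16.4)])
E
```

```text
now [557.8 -69.  224.9] ydir -8.11 tilt [ 0.0009 -0.0004 -1.    ] open 80.2 t 7.8
-> (460.5, -331.6, 200) rv [0.001 0.    0.145] d [-273.7  -59.3   24.9] rows>= 4.5
-> (460.5, -331.6, 116) rv [0. 0. 0.] d [ 0.  0. 84.] rows>= 1.3
```

>>> apply_moves(moves=[0, 0, 0.03, -56, -12, 5, 80, 0, 0, 0.06, -112, -24, 10, 80, 0, 0, 0.09, -168, -36, 15, 80, 0, 0, 0.12, -222, -48, 20, 80, 0, 0, 0.145, -274, -59, 25, 80])

```text
time: 8.43
eef_pos: [0.461, -0.3321, 0.1995]
ee_rot: [0.0, 0.801, 0.599, -0.0]
ft_force: [0.7, -0.8, 0.2]
opening: 0.0803
gripper_force: 0.0
```

>>> apply_moves(moves=[0, 0, 0, 0, 0, 0, 80, 0, 0, 0, 0, 0, 0, 80])

```text
time: 8.68
eef_pos: [0.4621, -0.3297, 0.1995]
ee_rot: [-0.0, 0.8, 0.6, 0.0]
ft_force: [-0.8, 0.5, 0.2]
opening: 0.0798
gripper_force: 0.0
```

```bash
python3 - <<'E'
from h import *
plan([(460.5,-331.6,116,-16.4)])
im=capture("top")
refine("tube_round",[.6184,.0976,0,0],z0=.01,im=im)
cv2.imwrite("pics/t2.png",cv2.resize(im[110:220,210:350,::-1],(700,550),interpolation=cv2.INTER_NEAREST))
E
```

```text
now [ 462.1 -329.7  199.5] ydir -16.31 tilt [ 0.0001  0.0005 -1.    ] open 79.8 t 8.675
-> (460.5, -331.6, 116) rv [-0.    -0.001  0.002] d [-2.3 -1.  83.5] rows>= 1.3
tube_round xy mm [618.   98.3] yaw 1.4 IoU 0.95 area px seen/model 326 320
```

View pics/t2.png

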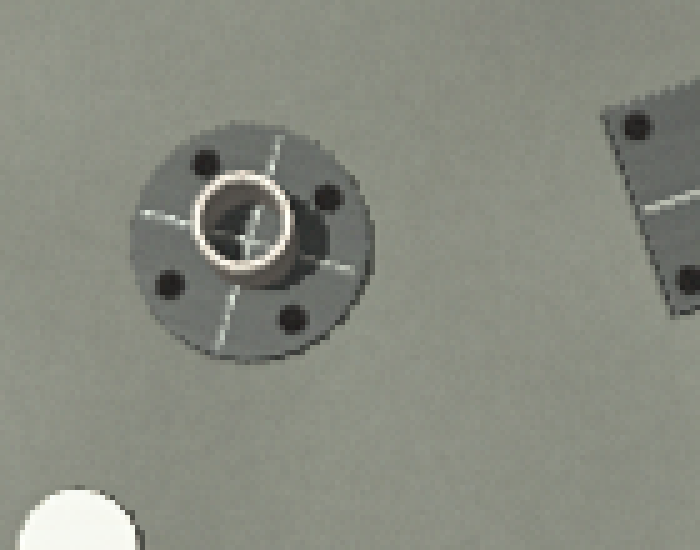

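The round tube stands on the round plate at (618.0, 98.3) against the cross at (618.2, 97.7); the rim's apparent offset in the picture is parallax. Next, the square tube.

>>> apply_moves(moves=[0, 0, 0.001, -1.5, -1, 30, 80, 0, 0, 0.001, -1.5, -1, 70, 80, 0, 0, 0.001, -1.5, -1, 83, 80, 0, 0, 0.001, -1.5, -1, 83, 80, 0, 0, 0.001, -1.5, -1, 83, 80])

```text
time: 9.35
eef_pos: [0.4613, -0.3315, 0.1179]
ee_rot: [0.001, 0.801, 0.599, 0.0]
ft_force: [0.2, -0.2, 0.5]
opening: 0.0799
gripper_force: 0.0
```

>>> apply_moves(moves=[0, 0, 0, 0, 0, 0, 40, 0, 0, 0, 0, 0, 0, 40, 0, 0, 0, 0, 0, 0, 40, 0, 0, 0, 0, 0, 0, 40, 0, 0, 0, 0, 0, 0, 40])

```text
time: 9.98
eef_pos: [0.4605, -0.3315, 0.1167]
ee_rot: [0.0, 0.801, 0.599, 0.0]
ft_force: [-0.4, 0.8, 6.3]
opening: 0.05
gripper_force: 30.0
```

>>> apply_moves(moves=[0, 0, 0, 0, 0, 0, 40, 0, 0, 0, 0, 0, 0, 40])

```text
time: 10.22
eef_pos: [0.4605, -0.3316, 0.1167]
ee_rot: [0.0, 0.801, 0.599, -0.0]
ft_force: [-1.6, 0.8, 5.8]
opening: 0.0496
gripper_force: 30.0
```

```bash
python3 - <<'E'
from h import *
s=observe();print(s["gripper_force"],s["ft_force"])
plan([(460.5,-331.6,176,-16.4),(652.8,-147.9,176,19.2)])
E
```

```text
29.999711215496063 [-1.6304  0.8451  5.7647]
now [ 460.5 -331.6  116.7] ydir -16.39 tilt [ 0.0001 -0.0002 -1.    ] open 49.6 t 10.225
-> (460.5, -331.6, 176) rv [0. 0. 0.] d [ -0.   -0.  -59.3] rows>= 0.9
-> (652.8, -147.9, 176) rv [ 0.     0.    -0.621] d [230.5 132.6   0. ] rows>= 4.3
```

>>> apply_moves(moves=[0, 0, 0, 0, 0, -58, 40, 0, 0, -0.15, 55, 32, -60, 40, 0, 0, -0.31, 113, 65, -60, 40, 0, 0, -0.465, 171, 98, -60, 40, 0, 0, -0.62, 230, 133, -60, 40])

```text
time: 10.85
eef_pos: [0.6424, -0.1576, 0.1762]
ee_rot: [-0.0, 0.578, 0.816, -0.0]
ft_force: [0.3, -1.4, -3.8]
opening: 0.0497
gripper_force: 30.0
```

>>> apply_moves(moves=[0, 0, 0, 0, 0, 0, 40, 0, 0, 0, 0, 0, 0, 40, 0, 0, 0, 0, 0, 0, 40])

```text
time: 11.22
eef_pos: [0.6407, -0.1604, 0.1763]
ee_rot: [-0.0, 0.581, 0.814, -0.001]
ft_force: [-1.2, -0.2, -2.9]
opening: 0.0496
gripper_force: 30.0
```

```bash
python3 - <<'E'
from h import *
s=observe();print(s["gripper_force"],s["ft_force"])
plan([(652.9,-147.9,128.7,19.1)])
E
```

```text
29.997857809066772 [-1.199  -0.2404 -2.9483]
now [ 640.7 -160.4  176.3] ydir 19.02 tilt [-0.0009 -0.0006 -1.    ] open 49.6 t 11.225
-> (652.9, -147.9, 128.7) rv [-0.001  0.    -0.001] d [ 7.8 15.7 47.6] rows>= 0.8
```

>>> apply_moves(moves=[0, 0, 0, 8, 15.5, 0, 40, 0, 0, 0, 8, 15.5, 20, 40, 0, 0, 0, 8, 15.5, 43, 40, 0, 0, 0, 8, 15.5, 45, 40, 0, 0, 0, 8, 15.5, 45, 40])

```text
time: 11.85
eef_pos: [0.6533, -0.1466, 0.1311]
ee_rot: [-0.0, 0.58, 0.815, -0.0]
ft_force: [0.5, 0.9, -2.9]
opening: 0.0498
gripper_force: 30.0
```

>>> apply_moves(moves=[0, 0, 0, 0, 0, 0, 40, 0, 0, 0, 0, 0, 0, 40, 0, 0, 0, 0, 0, 0, 40])

```text
time: 12.22
eef_pos: [0.6536, -0.1465, 0.1318]
ee_rot: [0.0, 0.58, 0.815, 0.0]
ft_force: [0.4, 0.5, -3.1]
opening: 0.0501
gripper_force: 30.0
```

```bash
python3 - <<'E'
from h import *
s=observe();print(s["gripper_force"],s["ft_force"])
plan([(652.9,-147.9,126.7,19.1)])
E
```

```text
29.997881054878235 [ 0.3948  0.5406 -3.1321]
now [ 653.6 -146.5  131.8] ydir 19.13 tilt [ 0.0003 -0.0001 -1.    ] open 50.1 t 12.225
-> (652.9, -147.9, 126.7) rv [0.    0.    0.001] d [-1.1 -1.1  5.1] rows>= 0.1
```

>>> apply_moves(moves=[0, 0, 0, -1, -1, 2, 40, 0, 0, 0, -1, -1, 4, 40, 0, 0, 0, -1, -1, 5, 40, 0, 0, 0, -1, -1, 5.5, 40, 0, 0, 0, -1, -1, 5.5, 40])

```text
time: 12.85
eef_pos: [0.6528, -0.1478, 0.1267]
ee_rot: [-0.0, 0.58, 0.815, -0.0]
ft_force: [-7.9, 0.5, 10.8]
opening: 0.0499
gripper_force: 30.0
```

```bash
python3 - <<'E'
from h import *
s=observe();print(s["gripper_force"],s["ft_force"])
plan([(652.9,-147.9,126.7,19.1)])
im=capture("side")
cv2.imwrite("pics/s2.png",cv2.resize(im[120:240,220:370,::-1],(700,560),interpolation=cv2.INTER_CUBIC))
E
```

```text
30.000620484352112 [-7.9402  0.4506 10.8039]
now [ 652.8 -147.8  126.7] ydir 19.13 tilt [-0.0004 -0.0004 -1.    ] open 49.9 t 12.85
-> (652.9, -147.9, 126.7) rv [-0.001  0.     0.001] d [-0.2  0.1  0. ] rows>= 0.0
```

View pics/s2.png

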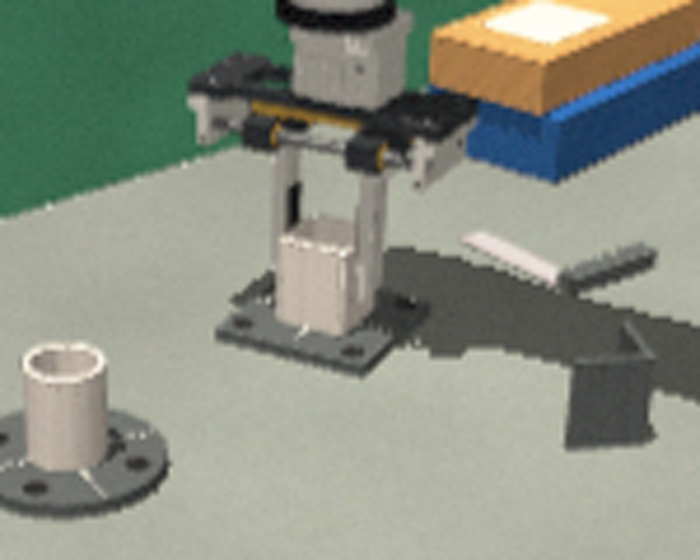

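The square tube is down, parallel to the plate and centred (foot at about (320,330) in the crop). Release and lift.

>>> apply_moves(moves=[0, 0, 0, 0, 0, 0, 84, 0, 0, 0, 0, 0, 0, 84, 0, 0, 0, 0, 0, 0, 84, 0, 0, 0, 0, 0, -30, 84, 0, 0, 0, 0, 0, -92, 84])

```text
time: 13.52
eef_pos: [0.6519, -0.1476, 0.2169]
ee_rot: [-0.002, 0.58, 0.815, -0.001]
ft_force: [0.3, 0.4, 0.4]
opening: 0.084
gripper_force: 0.0
```

```bash
python3 - <<'E'
from h import *
plan([(560,30,210,19.1),(463.7,181,180,19.1),(463.7,181,101,19.1)])
E
```

```text
now [ 651.9 -147.6  216.9] ydir 19.15 tilt [-0.0042  0.0013 -1.    ] open 84.0 t 13.525
-> (560, 30, 210) rv [-0.004 -0.003  0.001] d [197.9 -28.5   7.5] rows>= 3.2
-> (463.7, 181, 180) rv [0. 0. 0.] d [174.2 -41.6  30. ] rows>= 2.9
-> (463.7, 181, 101) rv [0. 0. 0.] d [ 0.  0. 79.] rows>= 1.3
```

>>> apply_moves(moves=[0, 0, 0, 50, -7, 0, 90, 0, 0, 0, 105, -17, 0, 90, 0, 0, 0, 160, -28, 0, 90, 0, 0, 0, 215, -38, 5, 90, 0, 0, 0, 270, -48, 10, 90])

```text
time: 14.15
eef_pos: [0.518, 0.093, 0.2081]
ee_rot: [0.0, 0.58, 0.815, 0.0]
ft_force: [1.1, 1.1, -0.3]
opening: 0.0901
gripper_force: 0.0
```

>>> apply_moves(moves=[0, 0, 0, 50, -11, 10, 90, 0, 0, 0, 102, -22, 20, 90, 0, 0, 0, 102, -22, 30, 90, 0, 0, 0, 102, -22, 30, 90])

```text
time: 14.65
eef_pos: [0.4648, 0.1804, 0.1776]
ee_rot: [-0.0, 0.58, 0.815, -0.0]
ft_force: [-0.3, -1.2, -0.4]
opening: 0.0897
gripper_force: 0.0
```

```bash
python3 - <<'E'
from h import *
plan([(463.7,181,101,19.1)])
im=capture("top")
refine("tube_round",[.6184,.0976,0,0],z0=.01,im=im)
refine("tube_square",[.653,-.148,0,.333],z0=.01,im=im)
cv2.imwrite("pics/t3.png",cv2.resize(im[90:240,230:430,::-1],(800,600),interpolation=cv2.INTER_NEAREST))
E
```

```text
now [464.8 180.4 177.6] ydir 19.15 tilt [-0.0008 -0.0004 -1.    ] open 89.7 t 14.65
-> (463.7, 181, 101) rv [-0.001  0.     0.001] d [ 0.9 -0.8 76.6] rows>= 1.2
tube_round xy mm [618.3  99.2] yaw -0.1 IoU 0.798 area px seen/model 398 321
tube_square xy mm [ 654.7 -148.2] yaw 19.5 IoU 0.769 area px seen/model 569 442
```

View pics/t3.png

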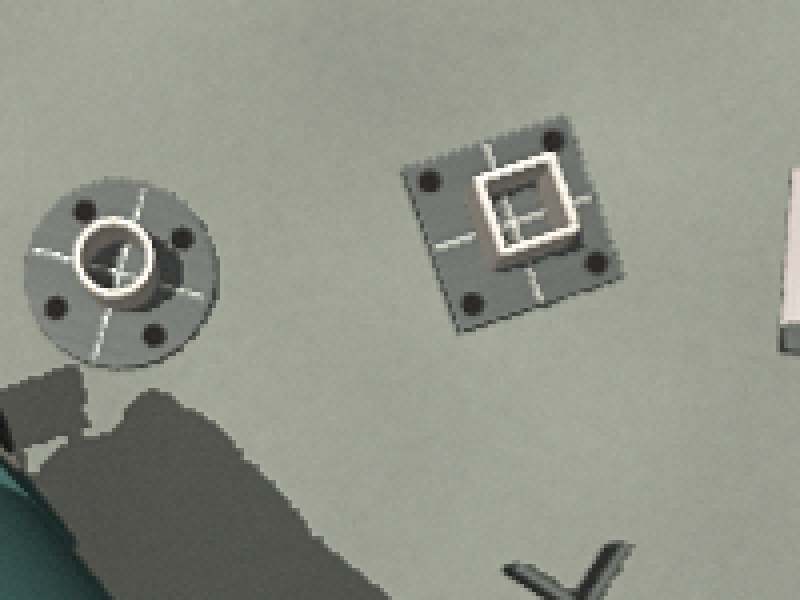

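Both tubes stand on their plates, the square tube's sides parallel to the plate's edges. The lit side walls leaked into the fit, so I'll repeat it with a higher threshold.

>>> apply_moves(moves=[0, 0, 0, 1, -1, 30, 90, 0, 0, 0, 1, -1, 65, 90, 0, 0, 0, 1, -1, 76, 90, 0, 0, 0, 1, -1, 76, 90, 0, 0, 0, 1, -1, 76, 90])

```text
time: 15.32
eef_pos: [0.4642, 0.1815, 0.1032]
ee_rot: [0.0, 0.58, 0.815, 0.001]
ft_force: [-0.3, 0.6, -0.2]
opening: 0.0898
gripper_force: 0.0
```

```bash
python3 - <<'E'
from h import *
plan([(463.7,181,101,19.1)]); print(observe()["ft_force"])
im=capture("top")
for t in (195,205,215):
  refine("tube_round",[.6184,.0976,0,0],z0=.01,im=im,thr=t)
  refine("tube_square",[.653,-.148,0,.333],z0=.01,im=im,thr=t)
E
```

```text
now [464.2 181.5 103.2] ydir 19.11 tilt [ 0.0014  0.0005 -1.    ] open 89.8 t 15.325
-> (463.7, 181, 101) rv [ 0.001 -0.     0.   ] d [-0.3 -0.6  2.2] rows>= 0.0
[-0.2582  0.5972 -0.1557]
tube_round xy mm [618.1  98.3] yaw 1.5 IoU 0.951 area px seen/model 326 320
tube_square xy mm [ 652.8 -147.7] yaw 19.3 IoU 0.96 area px seen/model 456 443
tube_round xy mm [618.1  97.7] yaw 6.1 IoU 0.968 area px seen/model 310 319
tube_square xy mm [ 653.  -147.8] yaw 19.0 IoU 0.969 area px seen/model 448 441
tube_round xy mm [618.1  97.6] yaw 4.0 IoU 0.955 area px seen/model 304 319
tube_square xy mm [ 652.8 -147.9] yaw 19.0 IoU 0.98 area px seen/model 440 440
```

Both tubes are within 1 mm and 0.3° of the crosses. Grip the round cap.

>>> apply_moves(moves=[0, 0, 0, 0, 0, 1, 50, 0, 0, 0, 0, 0, 1, 50, 0, 0, 0, 0, 0, 1, 50, 0, 0, 0, 0, 0, 1, 50, 0, 0, 0, 0, 0, 1, 50])

```text
time: 16.0
eef_pos: [0.4635, 0.1814, 0.1011]
ee_rot: [-0.0, 0.58, 0.815, -0.0]
ft_force: [-1.2, -0.8, 2.9]
opening: 0.059
gripper_force: 30.0
```

>>> apply_moves(moves=[0, 0, 0, 0, 0, 0, 50, 0, 0, 0, 0, 0, 0, 50])

```text
time: 16.25
eef_pos: [0.4636, 0.1814, 0.1011]
ee_rot: [0.0, 0.58, 0.815, 0.0]
ft_force: [-0.6, -0.5, 3.7]
opening: 0.0592
gripper_force: 30.0
```

```bash
python3 - <<'E'
from h import *
s=observe();print(s["gripper_force"],s["ft_force"])
plan([(463.7,181,201,19.1),(618.1,97.7,201,19.1)])
E
```

```text
30.0009486079216 [-0.5617 -0.5299  3.6759]
now [463.6 181.4 101.1] ydir 19.14 tilt [ 0.  0. -1.] open 59.2 t 16.25
-> (463.7, 181, 201) rv [ 0.    -0.     0.001] d [ -0.5  -0.  -99.9] rows>= 1.6
-> (618.1, 97.7, 201) rv [0. 0. 0.] d [-129.2  118.6    0. ] rows>= 2.8
```

>>> apply_moves(moves=[0, 0, 0, 0, 0, -50, 50, 0, 0, 0, 0, 0, -98, 50, 0, 0, 0, -43, 39, -98, 50, 0, 0, 0, -86, 79, -98, 50, 0, 0, 0, -129, 119, -98, 50])

```text
time: 16.88
eef_pos: [0.6196, 0.0973, 0.1989]
ee_rot: [0.0, 0.58, 0.815, -0.0]
ft_force: [0.8, 1.4, -1.6]
opening: 0.0591
gripper_force: 30.0
```

>>> apply_moves(moves=[0, 0, 0, 0, 0, 0, 50, 0, 0, 0, 0, 0, 10, 50, 0, 0, 0, 0, 0, 20, 50, 0, 0, 0, 0, 0, 20, 50, 0, 0, 0, 0, 0, 20, 50])

```text
time: 17.5
eef_pos: [0.6181, 0.0989, 0.1792]
ee_rot: [0.0, 0.579, 0.815, 0.0]
ft_force: [1.4, -0.1, -1.6]
opening: 0.0592
gripper_force: 30.0
```

```bash
python3 - <<'E'
from h import *
s=observe();print(s["gripper_force"],s["ft_force"])
plan([(618.1,98,171.1,19.1)])
E
```

```text
29.999560117721558 [ 1.4435 -0.0548 -1.5911]
now [618.1  98.9 179.2] ydir 19.17 tilt [ 0.0001  0.     -1.    ] open 59.2 t 17.5
-> (618.1, 98, 171.1) rv [0.    0.    0.001] d [-0.9 -0.2  8.1] rows>= 0.1
```

>>> apply_moves(moves=[0, 0, 0, -0.8, -0.2, 2, 50, 0, 0, 0, -0.8, -0.2, 4, 50, 0, 0, 0, -0.8, -0.2, 5.5, 50, 0, 0, 0, -0.8, -0.2, 5.5, 50, 0, 0, 0, -0.8, -0.2, 5.5, 50])

```text
time: 18.12
eef_pos: [0.6183, 0.0978, 0.1736]
ee_rot: [-0.0, 0.58, 0.815, 0.0]
ft_force: [0.0, -0.9, -2.1]
opening: 0.0588
gripper_force: 30.0
```

>>> apply_moves(moves=[0, 0, 0, 0, 0, 1, 50, 0, 0, 0, 0, 0, 2, 50, 0, 0, 0, 0, 0, 2, 50, 0, 0, 0, 0, 0, 2, 50])

```text
time: 18.62
eef_pos: [0.6183, 0.0978, 0.1716]
ee_rot: [-0.0, 0.58, 0.815, 0.0]
ft_force: [-0.9, 0.1, -2.4]
opening: 0.0589
gripper_force: 30.0
```

```bash
python3 - <<'E'
from h import *
s=observe();print(s["gripper_force"],s["ft_force"])
plan([(618.1,98,171.1,19.1)])
im=capture("side")
cv2.imwrite("pics/s3.png",cv2.resize(im[130:270,170:345,::-1],(700,560),interpolation=cv2.INTER_CUBIC))
E
```

```text
29.99938666820526 [-0.8763  0.1421 -2.351 ]
now [618.3  97.8 171.6] ydir 19.14 tilt [-0.      0.0001 -1.    ] open 58.9 t 18.625
-> (618.1, 98, 171.1) rv [ 0.    -0.     0.001] d [ 0.3 -0.1  0.5] rows>= 0.0
```

View pics/s3.png

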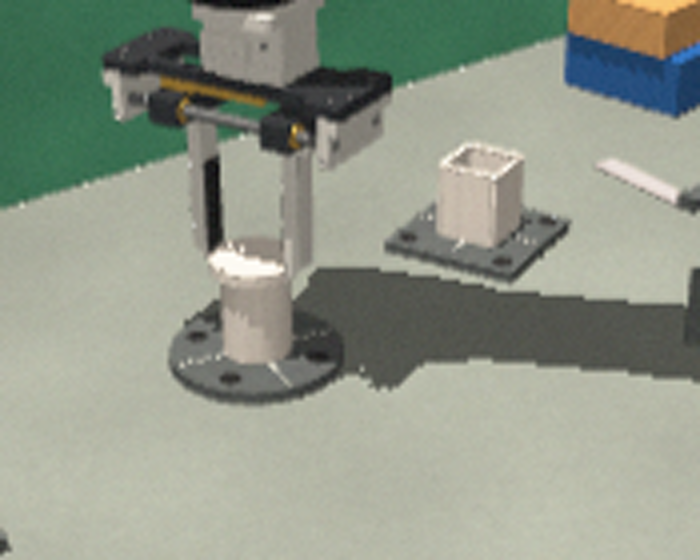

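The cap is centred over the round tube, just above its rim (at about (250,268) in the crop). A little further to touch, then release.

>>> apply_moves(moves=[0, 0, 0, 0, 0, 0.5, 50, 0, 0, 0, 0, 0, 1, 50, 0, 0, 0, 0, 0, 1, 50])

```text
time: 19.05
eef_pos: [0.6184, 0.0978, 0.1711]
ee_rot: [0.0, 0.58, 0.815, 0.0]
ft_force: [-4.2, -0.7, 7.1]
opening: 0.0587
gripper_force: 30.0
```

>>> apply_moves(moves=[0, 0, 0, 0, 0, 0, 90, 0, 0, 0, 0, 0, 0, 90, 0, 0, 0, 0, 0, 0, 90, 0, 0, 0, 0, 0, 0, 90, 0, 0, 0, 0, 0, -30, 90])

```text
time: 19.68
eef_pos: [0.6175, 0.0975, 0.1991]
ee_rot: [-0.001, 0.58, 0.815, -0.001]
ft_force: [1.0, 0.3, 0.8]
opening: 0.0903
gripper_force: 0.0
```

```bash
python3 - <<'E'
from h import *
s=observe();print(s["gripper_force"],s["ft_force"])
plan([(618,98,220,19.1),(448.1,361.8,220,-17.4),(448.1,361.8,101,-17.4)])
E
```

```text
0.0 [0.984  0.3218 0.7735]
now [617.5  97.5 199.1] ydir 19.14 tilt [-0.0035 -0.0003 -1.    ] open 90.3 t 19.675
-> (618, 98, 220) rv [-0.003 -0.001  0.001] d [  0.4   0.6 -20.9] rows>= 0.3
-> (448.1, 361.8, 220) rv [0.    0.    0.637] d [304.9 -74.2   0. ] rows>= 5.0
-> (448.1, 361.8, 101) rv [0. 0. 0.] d [  0.   0. 119.] rows>= 1.9
```

>>> apply_moves(moves=[0, 0, 0, 0, 0, -25, 90, 0, 0, 0.12, 48, -12, -25, 90, 0, 0, 0.26, 100, -24, -25, 90, 0, 0, 0.39, 152, -37, -25, 90, 0, 0, 0.52, 204, -49, -20, 90])

```text
time: 20.3
eef_pos: [0.5042, 0.2757, 0.2209]
ee_rot: [0.0, 0.771, 0.637, 0.0]
ft_force: [0.9, 1.2, 0.8]
opening: 0.0897
gripper_force: 0.0
```

```bash
python3 - <<'E'
from h import *
plan([(448.1,361.8,190,-17.4),(448.1,361.8,101,-17.4)])
E
```

```text
now [504.2 275.7 220.9] ydir -10.91 tilt [ 0.0008  0.0004 -1.    ] open 89.7 t 20.3
-> (448.1, 361.8, 190) rv [ 0.001 -0.001  0.113] d [ 73.8 -71.4  30.9] rows>= 1.7
-> (448.1, 361.8, 101) rv [0. 0. 0.] d [ 0.  0. 89.] rows>= 1.4
```

>>> apply_moves(moves=[0, 0, 0.06, 37, -36, 10, 90, 0, 0, 0.113, 73, -71, 30, 90, 0, 0, 0.113, 73, -71, 30, 90, 0, 0, 0.113, 73, -71, 30, 90])

```text
time: 20.8
eef_pos: [0.4492, 0.359, 0.1906]
ee_rot: [0.0, 0.804, 0.594, -0.0]
ft_force: [0.0, -0.5, 0.3]
opening: 0.0899
gripper_force: 0.0
```

```bash
python3 - <<'E'
from h import *
plan([(448.1,361.8,101,-17.4)])
im=capture("top"); cv2.imwrite("pics/raw4.png",im[:,:,::-1])
refine("cap_round",[.6184,.0976,0,0],z0=.07,im=im,thr=175)
refine("cap_round",[.6184,.0976,0,0],z0=.07,im=im,thr=205)
E
```

```text
now [449.2 359.  190.6] ydir -17.11 tilt [ 0.0001 -0.0003 -1.    ] open 89.9 t 20.8
-> (448.1, 361.8, 101) rv [0.    0.    0.005] d [ 2.4 -1.9 89.6] rows>= 1.4
cap_round xy mm [618.2  98.2] yaw 2.0 IoU 0.888 area px seen/model 570 508
cap_round xy mm [618.3  97.4] yaw 8.4 IoU 0.983 area px seen/model 499 506
```

Round cap at (618.3, 97.4), on target. Now the square cap.

>>> apply_moves(moves=[0, 0, 0.004, 2.4, -1.7, 30, 90, 0, 0, 0.004, 2.4, -1.7, 75, 90, 0, 0, 0.004, 2.4, -1.7, 88, 90, 0, 0, 0.004, 2.4, -1.7, 89, 90, 0, 0, 0.004, 2.4, -1.7, 89, 90])

```text
time: 21.48
eef_pos: [0.4487, 0.3624, 0.103]
ee_rot: [-0.0, 0.806, 0.592, 0.001]
ft_force: [0.3, 0.1, -0.6]
opening: 0.09
gripper_force: 0.0
```

```bash
python3 - <<'E'
from h import *
plan([(448.1,361.8,101,-17.4)]); print(observe()["ft_force"])
E
```

```text
now [448.7 362.4 103. ] ydir -17.38 tilt [ 0.0015  0.0012 -1.    ] open 90.0 t 21.475
-> (448.1, 361.8, 101) rv [ 0.001 -0.002  0.   ] d [-0.7 -0.4  2. ] rows>= 0.0
[ 0.2568  0.1231 -0.6014]
```

>>> apply_moves(moves=[0, 0, 0, -0.4, 0, 0.5, 50, 0, 0, 0, -0.4, 0, 0.5, 50, 0, 0, 0, -0.4, 0, 0.5, 50, 0, 0, 0, -0.4, 0, 0.5, 50, 0, 0, 0, -0.4, 0, 0.5, 50])

```text
time: 22.1
eef_pos: [0.4479, 0.3617, 0.1013]
ee_rot: [0.0, 0.806, 0.592, 0.0]
ft_force: [0.3, -0.9, 5.2]
opening: 0.0594
gripper_force: 30.0
```

>>> apply_moves(moves=[0, 0, 0, 0, 0, 0, 50, 0, 0, 0, 0, 0, 0, 50, 0, 0, 0, 0, 0, 0, 50])

```text
time: 22.48
eef_pos: [0.4479, 0.3618, 0.1013]
ee_rot: [-0.0, 0.806, 0.592, 0.0]
ft_force: [-0.6, -0.4, 6.4]
opening: 0.0595
gripper_force: 30.0
```

```bash
python3 - <<'E'
from h import *
s=observe();print(s["gripper_force"],s["ft_force"])
plan([(448.1,361.8,205,-17.4),(652.9,-147.9,205,19.1)])
E
```

```text
30.001302659511566 [-0.6045 -0.439   6.3825]
now [447.9 361.8 101.3] ydir -17.36 tilt [ 0.0002  0.0002 -1.    ] open 59.5 t 22.475
-> (448.1, 361.8, 205) rv [ 0.    -0.     0.001] d [   0.1    0.2 -103.7] rows>= 1.7
-> (652.9, -147.9, 205) rv [ 0.     0.    -0.637] d [-425.1  347.8    0. ] rows>= 8.8
```

>>> apply_moves(moves=[0, 0, 0, 0, 0, -55, 50, 0, 0, 0, 0, 0, -112, 50, 0, 0, -0.06, -38, 31, -130, 50, 0, 0, -0.13, -80, 66, -130, 50, 0, 0, -0.2, -122, 100, -130, 50])

```text
time: 23.1
eef_pos: [0.5072, 0.2137, 0.2311]
ee_rot: [0.0, 0.742, 0.671, -0.0]
ft_force: [-0.1, 0.6, -3.0]
opening: 0.0595
gripper_force: 30.0
```

```bash
python3 - <<'E'
from h import *
s=observe();print(s["gripper_force"],s["ft_force"])
plan([(590,5,230,10),(652.9,-147.9,205,19.1)])
E
```

```text
29.999721944332123 [-0.0698  0.5956 -3.0373]
now [507.2 213.7 231.1] ydir -5.76 tilt [ 0.0001 -0.0001 -1.    ] open 59.5 t 23.1
-> (590, 5, 230) rv [ 0.     0.    -0.275] d [-199.4  103.3    1.1] rows>= 3.6
-> (652.9, -147.9, 205) rv [ 0.     0.    -0.159] d [-161.5   35.4   25. ] rows>= 2.7
```

>>> apply_moves(moves=[0, 0, -0.05, -40, 21, 0, 50, 0, 0, -0.11, -80, 41, 0, 50, 0, 0, -0.17, -120, 62, 0, 50, 0, 0, -0.22, -160, 83, 0, 50, 0, 0, -0.275, -199, 103, 0, 50])

```text
time: 23.72
eef_pos: [0.589, 0.0053, 0.2307]
ee_rot: [-0.0, 0.643, 0.766, -0.0]
ft_force: [-0.5, 0.7, -2.5]
opening: 0.0594
gripper_force: 30.0
```

>>> apply_moves(moves=[0, 0, -0.05, -54, 12, 5, 50, 0, 0, -0.11, -108, 24, 15, 50, 0, 0, -0.159, -161, 35, 25, 50, 0, 0, -0.159, -161, 35, 30, 50, 0, 0, -0.159, -161, 35, 30, 50])

```text
time: 24.35
eef_pos: [0.6505, -0.1452, 0.2001]
ee_rot: [-0.001, 0.581, 0.814, -0.0]
ft_force: [0.2, 0.6, -2.4]
opening: 0.0595
gripper_force: 30.0
```

>>> apply_moves(moves=[0, 0, 0, 0, 0, 0, 50, 0, 0, 0, 0, 0, 0, 50])

```text
time: 24.6
eef_pos: [0.651, -0.1448, 0.2015]
ee_rot: [0.0, 0.58, 0.814, 0.0]
ft_force: [-0.5, 0.5, -2.5]
opening: 0.0595
gripper_force: 30.0
```

```bash
python3 - <<'E'
from h import *
s=observe();print(s["gripper_force"],s["ft_force"])
plan([(652.9,-147.9,171.3,19.1)])
E
```

```text
29.999223947525024 [-0.5312  0.5154 -2.5298]
now [ 651.  -144.8  201.5] ydir 19.03 tilt [ 0.0005 -0.     -1.    ] open 59.5 t 24.6
-> (652.9, -147.9, 171.3) rv [ 0.     0.    -0.001] d [-3.5  0.8 30.2] rows>= 0.5
```

>>> apply_moves(moves=[0, 0, -0.001, -3.5, 0.8, 5, 50, 0, 0, -0.001, -3.5, 0.8, 15, 50, 0, 0, -0.001, -3.5, 0.8, 25, 50, 0, 0, -0.001, -3.5, 0.8, 27, 50, 0, 0, -0.001, -3.5, 0.8, 27, 50])

```text
time: 25.22
eef_pos: [0.6528, -0.1487, 0.1738]
ee_rot: [-0.0, 0.581, 0.814, -0.0]
ft_force: [0.5, 0.2, -2.2]
opening: 0.0591
gripper_force: 30.0
```

>>> apply_moves(moves=[0, 0, 0, 0, 0, 0, 50, 0, 0, 0, 0, 0, 0, 50])

```text
time: 25.48
eef_pos: [0.6529, -0.1489, 0.1743]
ee_rot: [0.0, 0.581, 0.814, 0.0]
ft_force: [-0.1, -0.4, -2.1]
opening: 0.0597
gripper_force: 30.0
```

```bash
python3 - <<'E'
from h import *
s=observe();print(s["gripper_force"],s["ft_force"])
plan([(652.9,-147.9,171.3,19.1)])
im=capture("side")
cv2.imwrite("pics/s4.png",cv2.resize(im[120:240,220:370,::-1],(700,560),interpolation=cv2.INTER_CUBIC))
E
```

```text
29.999307096004486 [-0.0727 -0.3526 -2.1318]
now [ 652.9 -148.9  174.3] ydir 19.02 tilt [ 0.0004 -0.0001 -1.    ] open 59.7 t 25.475
-> (652.9, -147.9, 171.3) rv [ 0.     0.    -0.001] d [0.9 0.3 3. ] rows>= 0.1
```

View pics/s4.png

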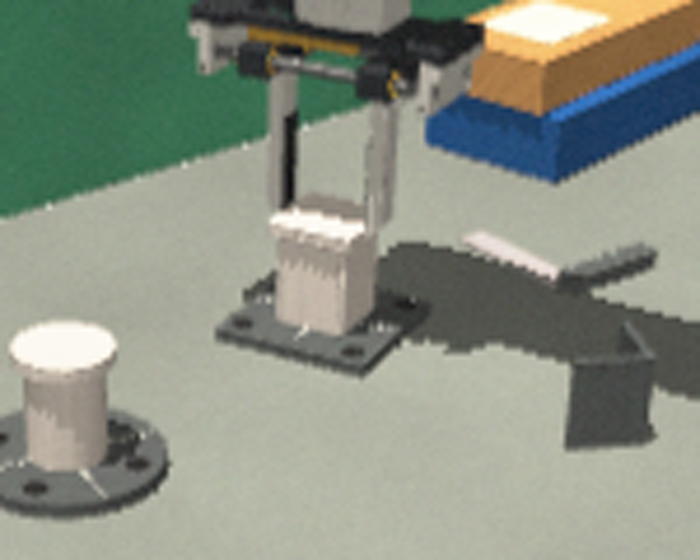

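The round cap sits flat on its tube at left; the square cap is level and aligned just above the square tube (about (322,225)). Touch down, then release.

>>> apply_moves(moves=[0, 0, 0, 1, 0.3, 1, 50, 0, 0, 0, 1, 0.3, 2, 50, 0, 0, 0, 1, 0.3, 3, 50, 0, 0, 0, 1, 0.3, 3.5, 50, 0, 0, 0, 1, 0.3, 3.5, 50])

```text
time: 26.15
eef_pos: [0.6528, -0.1477, 0.1713]
ee_rot: [0.0, 0.581, 0.814, -0.0]
ft_force: [-5.3, 0.3, 9.5]
opening: 0.0594
gripper_force: 30.0
```

```bash
python3 - <<'E'
from h import *
s=observe();print(s["gripper_force"],s["ft_force"])
plan([(652.9,-147.9,171.3,19.1)])
E
```

```text
30.00234603881836 [-5.3245  0.2871  9.5087]
now [ 652.8 -147.7  171.3] ydir 19.02 tilt [ 0.0001 -0.0002 -1.    ] open 59.4 t 26.15
-> (652.9, -147.9, 171.3) rv [ 0.     0.    -0.001] d [-0.2  0.  -0. ] rows>= 0.0
```

>>> apply_moves(moves=[0, 0, 0, 0, 0, 0, 90, 0, 0, 0, 0, 0, 0, 90, 0, 0, 0, 0, 0, 0, 90, 0, 0, 0, 0, 0, 0, 90, 0, 0, 0, 0, 0, -30, 90])

```text
time: 26.78
eef_pos: [0.6518, -0.1477, 0.1989]
ee_rot: [-0.002, 0.581, 0.814, -0.001]
ft_force: [1.1, -0.2, 0.2]
opening: 0.0898
gripper_force: 0.0
```

>>> apply_moves(moves=[0, 0, 0, 0, 0, -50, 90, 0, 0, 0, 0, 0, -90, 90, 0, 0, 0, 0, -50, -100, 90, 0, 0, 0, 0, -105, -100, 90, 0, 0, 0, 0, -160, -100, 90])

```text
time: 27.4
eef_pos: [0.4999, -0.2003, 0.3005]
ee_rot: [0.0, 0.581, 0.814, -0.0]
ft_force: [0.2, -0.9, 0.3]
opening: 0.09
gripper_force: 0.0
```

>>> apply_moves(moves=[0, 0, 0, -50, 0, 0, 90, 0, 0, 0, -100, 0, 0, 90, 0, 0, 0, -150, 0, 0, 90, 0, 0, 0, -150, 0, 0, 90])

```text
time: 27.9
eef_pos: [0.5501, -0.3452, 0.2995]
ee_rot: [-0.0, 0.582, 0.813, -0.0]
ft_force: [-0.4, 1.7, -0.7]
opening: 0.0898
gripper_force: 0.0
```

```bash
python3 - <<'E'
from h import *
plan([])
im=capture("top")
for t in(190,215):
  refine("cap_square",[.653,-.148,0,.333],z0=.07,im=im,thr=t)
  refine("cap_round",[.618,.098,0,0],z0=.07,im=im,thr=t)
refine("base_square",[.653,-.148,0,.333],im=im)
s=capture("side")
cv2.imwrite("pics/end.png",np.hstack([cv2.resize(im[:300,100:500,::-1],(400,300)),cv2.resize(s[100:400,90:490,::-1],(400,300))]))
E
```

```text
now [ 550.1 -345.2  299.5] ydir 18.79 tilt [-0.0007  0.0001 -1.    ] open 89.8 t 27.9
cap_square xy mm [ 652.7 -147.3] yaw 19.3 IoU 0.981 area px seen/model 648 643
cap_round xy mm [618.3  97.3] yaw 1.6 IoU 0.975 area px seen/model 494 506
cap_square xy mm [ 652.8 -147.5] yaw 19.1 IoU 0.974 area px seen/model 625 641
cap_round xy mm [618.2  97.2] yaw 0.5 IoU 0.944 area px seen/model 478 507
base_square xy mm [ 645.4 -152.4] yaw 21.6 IoU 0.365 area px seen/model 712 1953
   cross [ 628.9 -152.8] yaw 29.4 mean mm 1.9
```

View pics/end.png

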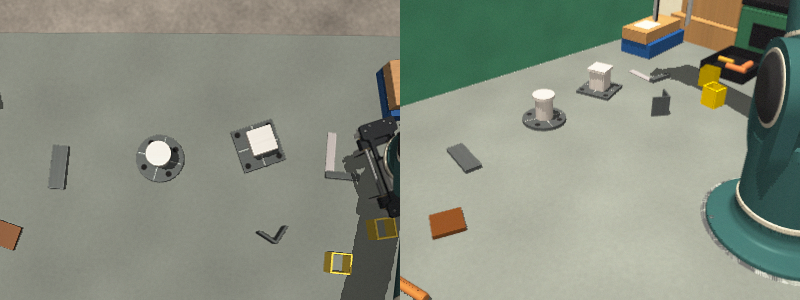

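Both feet stand complete, at about (160,155) and (260,140) in the top half, with the bystanders untouched. Both caps measure within 1 mm of their tubes.

```bash
python3 -c "
from plant import *
print(hand_in())"
```

```text
the job is handed in; nothing more can be done
None
```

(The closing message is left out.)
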